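# Tare the portioning scale for a nest of topping cups

## Task

Get the portioning scale ready for the pizza toppings: nest the two loose tapered steel cups, one after the other, in the matching cup that stands on the scale's pan, setting them down gently so that the pan is never pushed onto its bottom stop. Then turn the tare knob until the bold zero mark on its dial lies at the tip of the pointer, and let go. Leave everything else on the table standing where it is.

Things in the scene. Friction and masses are not known exactly. Their poses are not given: they have to be found in the camera images.
- cup_a: tapered plain steel cup, identical to the other two cups: 100 high, outside diameter 70 at the rim and 40 at the base, wall 2.5; its inner floor is raised, 30 above its underside, so nested cups step up 30 mm each with about 2 mm play at the side. Mass 0.11 to 0.18 kg. Origin: centre of its underside, z up. Starts loose on the table.
- cup_b: tapered plain steel cup, identical to the other two cups: 100 high, outside diameter 70 at the rim and 40 at the base, wall 2.5; its inner floor is raised, 30 above its underside, so nested cups step up 30 mm each with about 2 mm play at the side. Mass 0.11 to 0.18 kg. Origin: centre of its underside, z up. Starts loose on the table.
- cup_base: tapered plain steel cup, identical to the other two cups: 100 high, outside diameter 70 at the rim and 40 at the base, wall 2.5; its inner floor is raised, 30 above its underside, so nested cups step up 30 mm each with about 2 mm play at the side. Mass 0.11 to 0.18 kg. Origin: centre of its underside, z up. Starts on the scale's pan and stays there as the lowest of the nest.
- scale: White portioning scale that does not move: 200 (its x) by 370 (its y), top 50 high. Origin: centre of its underside; at yaw 0 its x points away from the robot. The pan is on its -y half (axis at y -102), the dial with the tare knob on its +y half (axis at y +88).
- pan_top (a point): Centre of the upper face of the round steel pan, 160 in diameter; 85 above the table when empty; it moves down on a spring of 400 N/m.
- pan (a joint): How far the pan has sunk, m: 0 empty, bottom stop at 0.025.
- tare_grip (a point): On the vertical axis of the tare knob, at the height to grip (88 above the table). The knob is an upright black bar 62 long, 16 wide, 34 tall (68 to 102 above the table), on a 28 mm stem in the centre of a white graduated disc 170 in diameter, upper face 56 above the table; disc and knob turn as one. The bar's long axis points to the zero mark.
- tare (a joint): Angle of the tare knob and its disc, rad, growing clockwise seen from above; at 0 the zero mark lies along the scale's +x from the knob's axis. Range -2.2 to 3.6; stays where it is left (friction about 0.05 N m).
- zero_mark (a point): Inner point of the zero mark, the only bold black wedge among thin tick lines near the disc's edge, 68 from the knob's axis, 57 above the table.
- pointer (a joint): Angle of the pointer, rad, growing clockwise seen from above; at 0 it lies along the scale's +x. It is geared to the pan: 140 rad per metre of pan travel, so it turns with the weight on the pan. It reads zero when joint tare equals joint pointer.
- pointer_tip (a point): Tip of the pointer, a thin dark steel needle that lies just above the dial disc, 68 from the knob's axis, 60 above the table.
- pot: Bystander: straight-sided open steel pot, 62 in diameter, 78 high, not one of the cups. Origin: centre of its underside.
- shaker: Bystander: closed steel cheese shaker, 62 in diameter, 112 high. Origin: centre of its underside.
- mill: Bystander: dark wooden pepper mill, 54 in diameter, 160 high. Origin: centre of its underside.
- wineglass: Bystander: wine glass, 74 in diameter at the bowl, 195 high. Origin: centre of its foot's underside.
- candle: Bystander: glass candle holder, 74 in diameter, 72 high. Origin: centre of its underside.
- cutter: Bystander: pizza cutter lying flat, handle 115 long, wheel 84 in diameter centred 145 along its x. Origin: underside, near the handle's middle.
- oil: Bystander: oil bottle, 60 in diameter, 210 high. Origin: centre of its underside.
There are look-alikes about, which are no part of the job. Leave any red or yellow look-alike of the cup_b alone.

How it is judged (in metres and radians):
On the way, in this order (a step that is already met when the one before it is completed fails the run):
1. one of the two loose cups is nested in the cup on the pan (horizontal distance between cup_base and pan_top below 0.055 m and z of cup_base in the frame of pan_top between -0.004 and 0.006 m and angle between cup_base's own z axis and vertical below 0.12 rad and ((horizontal distance between cup_a and cup_base below 0.007 m and z of cup_a in the frame of cup_base between 0.024 and 0.036 m) or (horizontal distance between cup_b and cup_base below 0.007 m and z of cup_b in the frame of cup_base between 0.024 and 0.036 m))), for 0.2 s.
2. the second loose cup is nested on top of it (horizontal distance between cup_base and pan_top below 0.055 m and z of cup_base in the frame of pan_top between -0.004 and 0.006 m and angle between cup_base's own z axis and vertical below 0.12 rad and (((horizontal distance between cup_a and cup_base below 0.007 m and z of cup_a in the frame of cup_base between 0.024 and 0.036 m) and (horizontal distance between cup_b and cup_a below 0.007 m and z of cup_b in the frame of cup_a between 0.024 and 0.036 m)) or ((horizontal distance between cup_b and cup_base below 0.007 m and z of cup_b in the frame of cup_base between 0.024 and 0.036 m) and (horizontal distance between cup_a and cup_b below 0.007 m and z of cup_a in the frame of cup_b between 0.024 and 0.036 m)))), for 0.2 s.
3. the zero mark of the dial is brought to the pointer's tip (horizontal distance between pointer_tip and zero_mark below 0.005 m), for 0.2 s.
At the end, for the whole second after the job is handed in: Cups nested and at rest: first cup upright (0.12 rad) on the pan, within 55 mm of its centre; each other cup centred within 7 mm on the one below and 24 to 36 mm above it; zero mark within 5 mm of the pointer tip seen from above, knob at rest (all of step 2 and horizontal distance between pointer_tip and zero_mark below 0.005 m and velocity of joint tare between -0.05 and 0.05 rad/s and linear speed of each of cup_base, cup_a, cup_b below 0.02 m/s); the robot touches nothing.
It fails at once if the pan is pushed onto its bottom stop (sunk more than 24 mm) (value of joint pan above 0.024 m).
It fails at once if a bystander is shifted more than 30 mm (distance of any of pot, shaker, mill, wineglass, candle, cutter, oil from where it was at the start of the episode above 0.03 m).
It fails at once if a bystander is tipped by more than 0.35 rad (angle between any of pot, shaker, mill, wineglass, candle, cutter, oil's own z axis and vertical above 0.35 rad).
It also fails if it takes over 70 s, if anything falls off the work surface, if the arm or the gripper's body presses on something with over 40 N, if the wrist force passes 120 N, or if a joint passes its speed limit or range.

## Robot

A 6-joint arm with a two-finger parallel gripper is mounted at the origin on the work surface. World frame = base frame: x ahead of the robot, y to its left, z up, the work surface at z = 0. Lengths are in m, angles in degrees, forces in N, time in s.
With the tool pointing down it reaches from about 0.325 to 0.875 m from the base axis. Payload 4.4 kg.
Tool frame: the origin (TCP) lies at the very end of the fingers, on their centre line; the grasp point (between the pads) lies behind it (robot.hold_point_z is the z of the grasp point in the tool frame, in m); z points along the fingers, y is the line along which they close (so a half turn about z gives the same grasp; the last joint's range is limited). The gripper opens to 85 mm and grips with 20 to 120 N. Pads are 22 mm wide; open, the fingers measure 114 mm over their backs; the gripper's body (76 mm by 85 mm) begins 54 mm behind the grasp point. The pads swing forward as they close: fully open they stand 13 mm farther back than shut.
Start: joints at [62.023, 11.837, 88.321, -0, 79.842, -8.623], TCP at [0.191, 0.543, 0.231] pointing down, gripper open.
Joint ranges: [-156.59, 156.59], [-49.26, 127.26], [12.9, 141.05], [-63.56, 243.56], [4.71, 150.69], [-161.64, 161.64]. Speed limits (degrees/s): [159.86, 159.86, 180, 180, 180, 180].

## Interface

Orientations are given as [roll, pitch, yaw] about the fixed x, y, z axes, in that order (R = Rz(yaw) Ry(pitch) Rx(roll)).
In Python, from workcell import robot, cams gives the robot as it stands. The module is installed in compiled form; this text tells all that it offers.
- The arm moves only by the tool step_arm, never from a script. Its argument "rows" is a list of rows, each an object of numbers: "dx", "dy", "dz": the shift along the tool's x, y, z in m; "yaw": the turn about the tool's z in rad. A call has 1 to 5 rows; each row shifts and turns the commanded pose from where the row before left it, along the tool's axes as they then stand; what a row does not reach is not made up. A row lasts 1/8 s, in which the tool goes at most 62.5 mm and 10.7 degrees, less where a joint would pass 70% of its speed; a pose out of reach is approached as far as the arm can. A call is refused whole if a number of a shift passes 0.0625 or a number of a turn 0.188, either way. A call with a gripper value outside its range is refused whole. "claw" is the opening, from -1 (shut) to 1 (fully open), set as the call begins (left out, the last holds). The fingers move at their own pace and stop on an object; "force" is the grip in N (left out, the last holds). Time passes only in rows, so rows that do not move let the fingers close. It gives the time, the measured TCP pose, the force, the opening and the grip force at its end, in the units of the state.
- robot.sense(): the state, without advancing time (a new reading comes with each control period).
- cams.read_camera(name): name is "side" or "top"; returns the picture (384x512x3 uint8, red, green, blue); there is no depth.
- cams.camera_model(name): a dict with "camera_matrix" (3x3 intrinsics, pixels), "R" (3x3) and "t" (3): a world point X has camera coordinates R X + t. Camera axes: x right, y down, z forward; pixel columns grow to the right and rows downward; lengths in m; the calibration is good to about 2 mm. A picture is of the moment at which its call begins. camera_model takes no time and is no camera call.
- robot.sign_off(): hands the job in; it is judged then, once.
The state is a dict: "time_s": time; "q": joint angles; "joint_velocities": joint speeds; "joint_torque": joint torques, N m; "position": TCP position; "tool_rot": TCP orientation; "contact_force": force on the tool from outside, world axes, zero at the start; "moment": the same for the moment, N m; "opening": opening from 0.0 (shut) to 1.0 (fully open); "gripper_force": force on a finger pad.
Only numpy, scipy, OpenCV 4.12 (cv2) and the standard library are available. Lean on these libraries where they do the work, as an engineer would, in place of code of your own. Each camera call takes 0.05 s, during which the arm holds its last target. There are 200 camera calls.

## Working session

There is one attempt and no reset: what is moved stays moved. The work goes in short steps, Python scripts to look and compute and a tool call to move; the robot and the scene stay as the last step left them, time stands still between calls to the robot, and variables do not carry over. Pictures are saved under pics/ and viewed, at most 10 in all, crops included, and the job is handed in when it is done.

Besides the shell and the picture viewer there is one more tool, called after "Call:" as name(argument=value, ...), one argument or row to a line, values as JSON. step_arm: Moves the arm, as the interface text tells. Its arguments: {"type":"object","properties":{"rows":{"type":"array","items":{"type":"object","properties":{"dx":{"type":"number"},"dy":{"type":"number"},"dz":{"type":"number"},"yaw":{"type":"number"}}}},"claw":{"type":"number"},"force":{"type":"number"}},"required":["rows"]}

```bash
mkdir -p pics; python3 - <<'E'
from workcell import robot,cams
import cv2,numpy as np
for n in("side","top"):
    im=cams.read_camera(n)[:,:,::-1]; cv2.imwrite(f"pics/{n}0.png",im)
    m=cams.camera_model(n);R=np.array(m["R"]);print(n,np.round(m["camera_matrix"],1).tolist(),np.round(R,3).tolist(),np.round(-R.T@m["t"],3))
a=cv2.resize(cv2.imread("pics/top0.png"),(768,576),interpolation=cv2.INTER_CUBIC);cv2.imwrite("pics/top0b.png",a)
a=cv2.resize(cv2.imread("pics/side0.png"),(768,576),interpolation=cv2.INTER_CUBIC);cv2.imwrite("pics/side0b.png",a)
print(robot.sense(),robot.hold_point_z)
E
```

```text
side [[482.5, 0.0, 254.8], [0.0, 482.5, 190.8], [0.0, 0.0, 1.0]] [[0.93, -0.366, 0.001], [-0.225, -0.573, -0.788], [0.289, 0.733, -0.616]] [ 0.073 -1.228  1.094]
top [[357.0, 0.0, 251.4], [0.0, 357.0, 193.0], [0.0, 0.0, 1.0]] [[0.028, -1.0, -0.005], [-0.987, -0.026, -0.157], [0.157, 0.009, -0.988]] [ 0.341 -0.053  1.168]
{'time_s': 0.1, 'q': array([ 6.20228721e+01,  1.18824829e+01,  8.83986469e+01, -6.53741346e-04,
        7.98431819e+01, -8.62321471e+00]), 'joint_velocities': array([ 0.12455972, -0.12159532, -0.0819595 ,  0.07970567, -0.00196156,
        0.07616213]), 'joint_torque': array([-1.33430098e-03, -3.84096086e+01, -2.92547911e+01, -2.47571379e-04,
        4.87872123e-03,  2.13143785e-06]), 'position': array([0.19023554, 0.54186693, 0.23019419]), 'tool_rot': array([-1.79876997e+02, -1.80028128e-02,  1.60646183e+02]), 'contact_force': array([-0.81433561, -0.15128796,  0.56327526]), 'moment': array([0.02442971, 0.00188547, 0.01997037]), 'gripper_force': 0.0, 'opening': 0.9990801005055283} -0.0187
```

View pics/top0b.png

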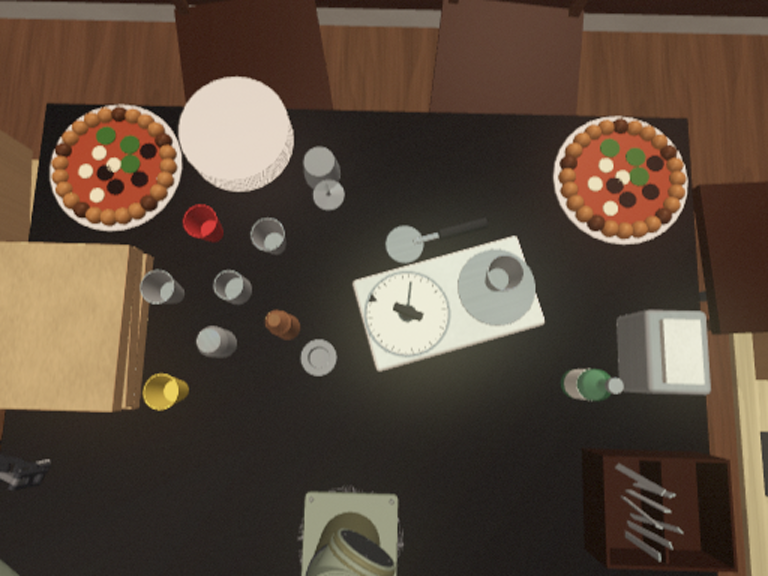

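View pics/side0b.png

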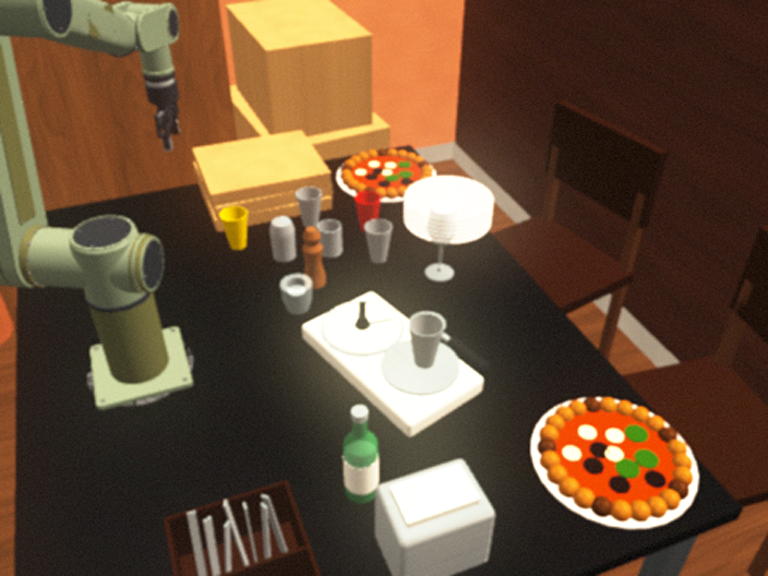

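The top view shows plain tapered cups at about (268,235) and (161,287), with the pot at (232,287), shaker at (216,341) and candle at (319,357). The cup on the pan is at (503,268) and the knob at (408,312). The side view shows the loose cups at (378,240) and (309,205). I'll zoom in next.

```bash
cat > h.py <<'E'
from workcell import robot,cams
import cv2,numpy as np
M={n:cams.camera_model(n) for n in("side","top")}
def ray(n,p):
    m=M[n];R=np.array(m["R"]);d=R.T@np.linalg.inv(m["camera_matrix"])@[p[0],p[1],1.];return -R.T@np.array(m["t"]),d/np.linalg.norm(d)
def plane(n,p,z):
    c,d=ray(n,p);return c+d*(z-c[2])/d[2]
def tri(pt,ps):
    c1,d1=ray("top",pt);c2,d2=ray("side",ps)
    s=np.linalg.lstsq(np.c_[d1,-d2],c2-c1,rcond=None)[0];a,b=c1+s[0]*d1,c2+s[1]*d2
    return (a+b)/2,np.linalg.norm(a-b)
def proj(n,X):
    m=M[n];u=np.array(m["camera_matrix"])@(np.array(m["R"])@X+np.array(m["t"]));return u[:2]/u[2]
def crop(im,x,y,w,h,k): return cv2.resize(im[y:y+h,x:x+w],None,fx=k,fy=k,interpolation=cv2.INTER_CUBIC)
E
python3 - <<'E'
from h import *
t=cv2.imread("pics/top0.png");s=cv2.imread("pics/side0.png")
a=np.hstack([crop(t,85,125,100,75,4),crop(s,180,110,100,75,4)])
b=np.hstack([crop(t,232,152,133,100,3),crop(s,195,185,133,100,3)])[:, :800]
b=cv2.copyMakeBorder(b,0,0,0,800-b.shape[1],cv2.BORDER_CONSTANT)
cv2.imwrite("pics/z1.png",np.vstack([a,b]))
for n,p,z in[("cupA",(178,153),.1),("cupB",(106,190),.1),("pot",(153,190),.08),("knob",(272,207),.1),("cupbase",(336,180),.185)]: print(n,plane("top",p,z))
E
```

```text
cupA [0.6293236  0.18708179 0.1       ]
cupB [0.50783007 0.39912329 0.1       ]
pot [0.51484206 0.26192261 0.08      ]
knob [ 0.46940394 -0.1059834   0.1       ]
cupbase [ 0.54003416 -0.27946198  0.185     ]
```

View pics/z1.png

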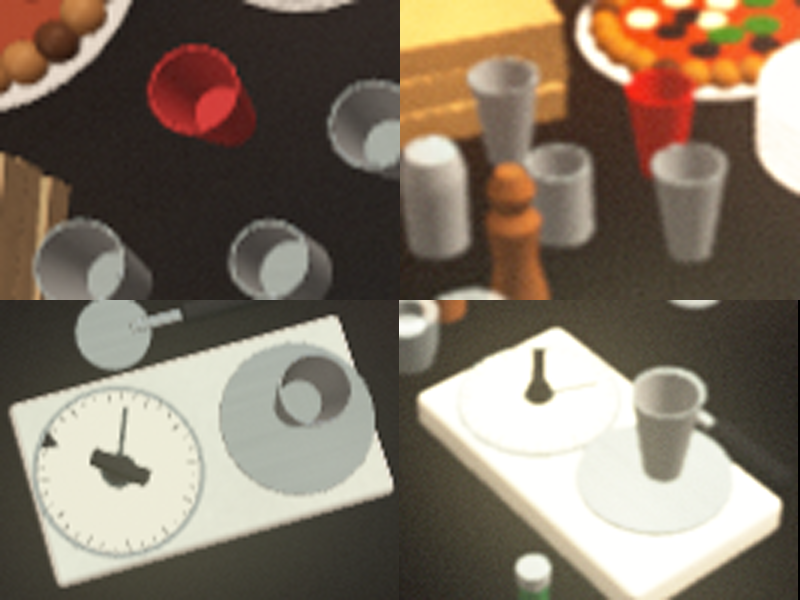

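Zoomed (orig px):
- **Top view:** cup A's rim is near (178,156), cup B's rim (105,191) and the base cup's rim (336,182). The zero wedge is at (248,198), the pointer tip (274,188) and the knob axis (272,209).
- **Side view:** cup A's rim is at (252,151), cup B's (206,129) and the base cup's (285,215).

Next I'll fit the rims and check heights.

```bash
cat >> h.py <<'E'
from scipy.optimize import least_squares
def rim(im,n,c0,z,r,k=6,sign=1,half=None):
    """edge points along rays from approx centre near predicted circle; robust circle fit (fixed r) on plane z"""
    g=cv2.GaussianBlur(im,(0,0),.8).astype(float).mean(2); c=np.array(c0,float)
    for it in range(4):
        P=[]
        for a in np.arange(0,2*np.pi,np.pi/60):
            d=np.array([np.cos(a),np.sin(a)])
            s=np.arange(-.010,.0101,.001) if it else np.arange(-.016,.0161,.001)
            uv=np.array([proj(n,np.r_[c+d*(r+x),z]) for x in s])
            v=cv2.remap(g.astype(np.float32),uv[:,:1].astype(np.float32),uv[:,1:].astype(np.float32),cv2.INTER_LINEAR)[:,0]
            dv=-np.gradient(v)*sign;i=dv.argmax()
            if dv[i]>3: P.append(c+d*(r+s[i]))
        P=np.array(P)
        f=least_squares(lambda p:np.hypot(*(P-p).T)-r,c,loss="soft_l1",f_scale=.0015);c=f.x
    e=np.abs(np.hypot(*(P-c).T)-r)
    return c,len(P),np.median(e)
E
python3 - <<'E'
from h import *
t=cv2.imread("pics/top0.png");s=cv2.imread("pics/side0.png")
for n,pt,ps,z,sg in[("A",(178,156),(252.5,151),.1,1),("B",(105,191),(206,129),.1,1),("base",(336,182.5),(285,215),.182,-1)]:
    a=rim(t,"top",plane("top",pt,z)[:2],z,.035,sign=sg);b=rim(s,"side",plane("side",ps,z)[:2],z,.035,sign=sg)
    print(n,"rough",np.round(tri(pt,ps),3) if 0 else [np.round(x,3) for x in tri(pt,ps)],"top",a,"side",b,"tri",tri(proj("top",np.r_[a[0],z]),proj("side",np.r_[b[0],z])))
a=rim(t,"top",plane("top",(272,209),.056)[:2],.056,.085,sign=1);p=rim(t,"top",plane("top",(331,191),.082)[:2],.082,.08,sign=-1)
p2=rim(s,"side",plane("side",(280,245),.082)[:2],.082,.08,sign=-1)
print("disc",a,"pan",p,p2);d=a[0]-p[0];print("sep",np.hypot(*d),"scale yaw",np.degrees(np.arctan2(d[1],d[0]))-90)
print("lamp",tri((157,88),(299,139)),"glassfoot",plane("top",(219,130),0),plane("side",(293,181),0),"box edge",plane("top",(100,165),.1),tri((90,162),(220,100)))
k=plane("top",(272,209),.057);w=plane("top",(248,198),.057)-k;q=plane("top",(274,188),.06)-k
print("zero dir",np.degrees(np.arctan2(w[1],w[0])),"ptr dir",np.degrees(np.arctan2(q[1],q[0])),k)
for nm,p,h in(("mill",(190,216),0.08),("shaker",(143,226),.112),("candle",(212,238),.072),("pot",(153,190),.078)):print(nm,plane("top",p,h))
E
```

```text
A rough [array([0.622, 0.187, 0.095]), np.float64(0.001)] top (array([0.62142197, 0.18693127]), 120, np.float64(0.0009615006030508147)) side (array([0.61931861, 0.18564166]), 99, np.float64(0.001942129056683943)) tri (array([0.62086877, 0.18735026, 0.09883286]), np.float64(0.0017108606296738888))
B rough [array([0.506, 0.403, 0.097]), np.float64(0.001)] top (array([0.50597712, 0.40507573]), 118, np.float64(0.0010072893657225301)) side (array([0.5030733 , 0.40184469]), 62, np.float64(0.0015258330908171844)) tri (array([0.50540118, 0.40655428, 0.09704401]), np.float64(0.002105794395027933))
base rough [array([ 0.537, -0.281,  0.182]), np.float64(0.007)] top (array([ 0.53394346, -0.27951988]), 120, np.float64(0.00213512213079994)) side (array([ 0.53057411, -0.28703151]), 94, np.float64(0.004084195726654806)) tri (array([ 0.5344151 , -0.28071451,  0.17589357]), np.float64(0.0014655114420354107))
disc (array([ 0.46906673, -0.10378513]), 117, np.float64(0.0017865809354397216)) pan (array([ 0.52538936, -0.28508479]), 107, np.float64(0.000915585483341641)) (array([ 0.53395324, -0.29006978]), 27, np.float64(0.005009383173648227))
sep 0.18984679271319052 scale yaw 17.257951374872334
lamp (array([0.86855502, 0.28618026, 0.03579195]), np.float64(0.003823917590043557)) glassfoot [0.74075588 0.07452811 0.        ] [0.74262727 0.07534275 0.        ] box edge [0.58508908 0.4247406  0.1       ] (array([0.56845849, 0.40182168, 0.21387533]), np.float64(0.0034685108816815123))
zero dir 66.7093325420252 ptr dir -4.242599756973532 [ 0.46829774 -0.10822526  0.057     ]
mill [0.43740248 0.14299049 0.08      ]
shaker [0.40120751 0.2745934  0.112     ]
candle [0.37278204 0.07366321 0.072     ]
pot [0.5151624  0.26250198 0.078     ]
```

```bash
python3 - <<'E'
from h import *
print("box base",plane("top",(98,200),0),"top",[plane("top",(86,200),z)[1] for z in(.06,.08,.1,.12,.15)])
print(tri((86,163),(203,89)), tri((86,163),(219,112)))
t=cv2.imread("pics/top0.png")
g=cv2.GaussianBlur(t,(0,0),.7).mean(2)
sub=g[166:204:2,318:354:2].astype(int);print(sub)
E
```

```text
box base [0.48930043 0.46493055 0.        ] top [np.float64(0.47605923682167045), np.float64(0.4665040005601628), np.float64(0.456948764298655), np.float64(0.4473935280371472), np.float64(0.43306067364488565)]
(array([0.52396536, 0.38191197, 0.28315738]), np.float64(0.04674471561627558)) (array([0.58068722, 0.45234339, 0.13365253]), np.float64(0.0034138456376088646))
[[222 221 218 210 199 190 197 194 200 210 220 224 225 225 210  79  51  51]
 [210 193 182 176 174 174 174 174 175 176 180 196 215 225 222 122  52  51]
 [176 173 174 174 174 174 171 155 142 140 141 153 175 199 220 182  56  51]
 [174 174 175 174 173 164 130  99  95  97  99 105 121 154 188 202  80  52]
 [173 173 173 173 168 119  91  94  96  99 100 101 102 110 152 178 108  52]
 [173 173 173 172 145  88  93  98 100 100 101 101 102 100 116 166 149  67]
 [174 174 175 173 112  97 118 122 110 103 102 101 101  99 100 146 168 132]
 [175 175 174 158 123 153 168 167 162 131 103 101 100  98  97 123 169 162]
 [173 173 172 141 167 170 171 171 171 164 122  99  97  96  95 114 170 170]
 [173 174 171 123 165 171 171 172 171 171 148  96  94  94  95 133 171 171]
 [174 174 166 108 147 172 171 171 172 172 154  98  96  97 104 153 170 170]
 [174 173 165 106 116 167 172 172 172 171 148 102 104 107 134 169 171 170]
 [173 174 172 128 101 126 165 172 172 167 129 114 118 136 166 171 171 171]
 [174 174 173 165 125 104 119 151 167 153 141 146 157 168 172 172 171 171]
 [174 174 174 174 168 151 146 153 160 162 164 172 172 173 173 173 173 173]
 [173 173 172 172 173 173 173 174 173 174 174 174 175 174 174 174 174 173]
 [172 172 173 174 174 174 174 175 175 175 175 175 175 175 174 174 174 173]
 [173 174 175 175 175 175 174 175 176 175 176 176 175 175 174 174 174 174]
 [175 175 175 175 175 175 176 175 176 175 175 175 175 175 175 175 175 175]]
```

Call:
step_arm(
  rows=[
    {"dz": -0.06,"yaw": 0.176},
    {"dz": -0.04,"yaw": 0.176},
    {"yaw": 0.176},
    {"yaw": 0.176},
    {"yaw": 0.176},
  ],
  claw=1,
  force=30,
)

```text
$.rows[0]: bad value
```

Call:
step_arm(
  rows=[
    {"yaw": 0.176},
    {"yaw": 0.176},
    {},
  ],
)

```text
$.rows[0]: bad value
```

Call:
step_arm(
  rows=[
    {"dx": 0,"dy": 0,"dz": -0.06,"yaw": 0.176},
    {"dx": 0,"dy": 0,"dz": -0.04,"yaw": 0.176},
    {"dx": 0,"dy": 0,"dz": 0,"yaw": 0.176},
    {"dx": 0,"dy": 0,"dz": 0,"yaw": 0.176},
    {"dx": 0,"dy": 0,"dz": 0,"yaw": 0.176},
  ],
  claw=1,
  force=30,
)

```text
time_s: 0.72
position: [0.1904, 0.5422, 0.3307]
tool_rot: [-180.0, 0.0, 109.9]
contact_force: [-0.8, 0.5, -0.7]
opening: 0.997
gripper_force: 0.0
```

Call:
step_arm(
  rows=[
    {"dx": 0,"dy": 0,"dz": 0,"yaw": 0.176},
    {"dx": 0,"dy": 0,"dz": 0,"yaw": 0.176},
    {"dx": 0,"dy": 0,"dz": 0,"yaw": 0},
  ],
)

```text
time_s: 1.1
position: [0.1904, 0.5422, 0.3306]
tool_rot: [-180.0, 0.1, 90.2]
contact_force: [0.0, 0.2, 0.7]
opening: 1.0
gripper_force: 0.0
```

Call:
step_arm(
  rows=[
    {"dx": -0.023,"dy": 0.053,"dz": 0,"yaw": 0},
    {"dx": -0.023,"dy": 0.053,"dz": 0,"yaw": 0},
    {"dx": -0.023,"dy": 0.053,"dz": 0,"yaw": 0},
    {"dx": -0.023,"dy": 0.053,"dz": 0,"yaw": 0},
    {"dx": -0.023,"dy": 0.053,"dz": 0,"yaw": 0},
  ],
)

```text
time_s: 1.72
position: [0.4571, 0.4268, 0.331]
tool_rot: [-180.0, 0.0, 90.3]
contact_force: [0.3, 0.3, 0.1]
opening: 1.001
gripper_force: 0.0
```

Call:
step_arm(
  rows=[
    {"dx": -0.022,"dy": 0.051,"dz": 0.05,"yaw": 0},
    {"dx": 0,"dy": 0,"dz": 0.05,"yaw": 0},
    {"dx": 0,"dy": 0,"dz": 0.05,"yaw": 0},
    {"dx": 0,"dy": 0,"dz": 0,"yaw": 0},
  ],
)

```text
time_s: 2.22
position: [0.4949, 0.4069, 0.1833]
tool_rot: [-179.4, 0.4, 90.2]
contact_force: [-0.7, -1.0, -0.1]
opening: 0.998
gripper_force: 0.0
```

```bash
python3 - <<'E'
from h import *
t=cams.read_camera("top")[:,:,::-1];s=cams.read_camera("side")[:,:,::-1];S=robot.sense();print(S["position"],S["opening"])
cv2.imwrite("pics/z2.png",np.hstack([crop(np.ascontiguousarray(t),65,130,100,120,4),crop(np.ascontiguousarray(s),150,60,100,120,4)]))
E
```

```text
[0.49869711 0.40973484 0.1903368 ] 0.9993705364115102
```

View pics/z2.png

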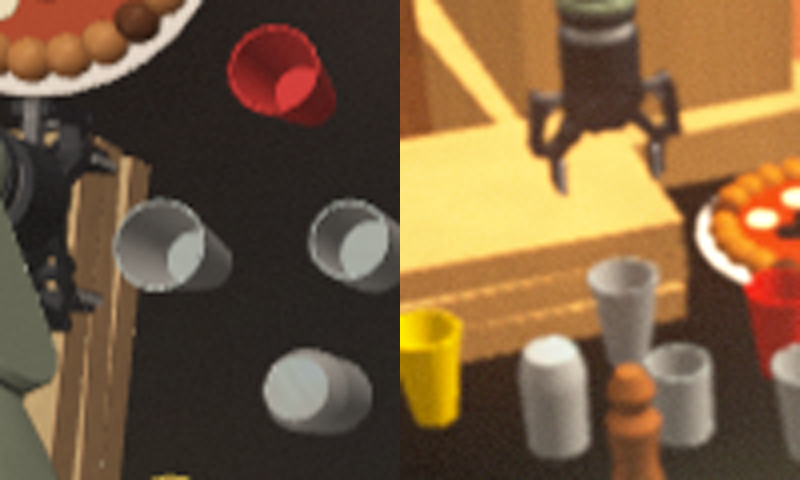

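The gripper tips in the top view are at (91,170) and (89,205), above cup B at (105,191). In the side view the tips are above the cup, and the box stack behind stands clear of the gripper.

Call:
step_arm(
  rows=[
    {"dx": 0,"dy": 0,"dz": 0.03,"yaw": 0},
    {"dx": 0,"dy": 0,"dz": 0.02,"yaw": 0},
    {"dx": 0,"dy": 0,"dz": 0,"yaw": 0},
    {"dx": 0,"dy": 0,"dz": 0,"yaw": 0},
  ],
)

```text
time_s: 2.82
position: [0.4992, 0.4101, 0.1411]
tool_rot: [179.9, -0.1, 90.1]
contact_force: [0.7, 0.2, -0.7]
opening: 0.999
gripper_force: 0.0
```

```bash
python3 - <<'E'
from h import *
print(plane("top",(90,187.5),.2),robot.sense()["position"],robot.sense()["tool_rot"],robot.sense()["q"])
E
```

```text
[0.49796904 0.40161446 0.2       ] [0.49916992 0.41008209 0.14108107] [ 1.79875606e+02 -7.70047356e-02  9.00814387e+01] [3.17359127e+01 2.47663987e+01 8.25794323e+01 2.80112255e-04
 7.25078698e+01 3.16544737e+01]
```

Call:
step_arm(
  rows=[
    {"dx": -0.0045,"dy": 0.007,"dz": 0,"yaw": 0},
    {"dx": 0,"dy": 0,"dz": 0.03,"yaw": 0},
    {"dx": 0,"dy": 0,"dz": 0.03,"yaw": 0},
    {"dx": 0,"dy": 0,"dz": 0.014,"yaw": 0},
    {"dx": 0,"dy": 0,"dz": 0,"yaw": 0},
  ],
)

```text
time_s: 3.45
position: [0.5051, 0.4044, 0.0647]
tool_rot: [-179.9, 0.1, 90.0]
contact_force: [-0.1, -0.8, -0.3]
opening: 1.0
gripper_force: 0.0
```

Call:
step_arm(
  rows=[
    {"dx": 0,"dy": 0,"dz": 0,"yaw": 0},
    {"dx": 0,"dy": 0,"dz": 0,"yaw": 0},
    {"dx": 0,"dy": 0,"dz": 0,"yaw": 0},
    {"dx": 0,"dy": 0,"dz": 0,"yaw": 0},
  ],
  claw=0.3,
)

```text
time_s: 3.95
position: [0.5066, 0.4058, 0.0677]
tool_rot: [179.8, -0.1, 90.1]
contact_force: [-0.8, -0.6, 6.4]
opening: 0.798
gripper_force: 34.1
```

```bash
python3 - <<'E'
from h import *
t=cams.read_camera("top")[:,:,::-1];s=cams.read_camera("side")[:,:,::-1];S=robot.sense();print(S["position"],S["opening"],S["gripper_force"])
cv2.imwrite("pics/z3.png",np.hstack([crop(np.ascontiguousarray(t),65,140,100,80,4),crop(np.ascontiguousarray(s),160,90,100,80,4)]))
E
```

```text
[0.5065827  0.40580432 0.06767439] 0.7967335949674815 34.14156562183052
```

View pics/z3.png

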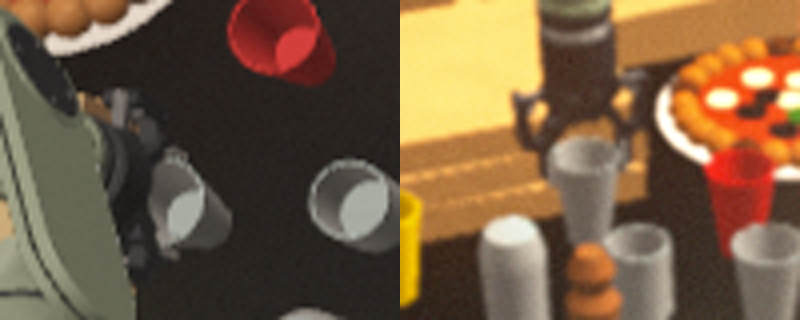

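Cup B is gripped: rim between the fingers in both views (top about (110,190), side about (207,130)), opening 0.797, roughly 68 mm. I'll lift it.

Call:
step_arm(
  rows=[
    {"dx": 0,"dy": 0,"dz": -0.02,"yaw": 0},
    {"dx": 0,"dy": 0,"dz": -0.04,"yaw": 0},
    {"dx": 0,"dy": 0,"dz": -0.05,"yaw": 0},
    {"dx": 0,"dy": 0,"dz": -0.05,"yaw": 0},
    {"dx": 0,"dy": 0,"dz": -0.05,"yaw": 0},
  ],
)

```text
time_s: 4.68
position: [0.505, 0.4046, 0.2778]
tool_rot: [180.0, -0.0, 90.1]
contact_force: [0.9, 0.9, -1.8]
opening: 0.795
gripper_force: 34.5
```

Call:
step_arm(
  rows=[
    {"dx": 0,"dy": 0,"dz": -0.03,"yaw": 0},
    {"dx": 0,"dy": 0,"dz": 0,"yaw": 0},
  ],
)

```text
time_s: 4.92
position: [0.5068, 0.4058, 0.3102]
tool_rot: [179.6, -0.2, 90.1]
contact_force: [-0.2, -0.3, -2.2]
opening: 0.798
gripper_force: 34.5
```

Call:
step_arm(
  rows=[
    {"dx": -0.03,"dy": 0.003,"dz": 0,"yaw": 0},
    {"dx": -0.05,"dy": 0.003,"dz": 0,"yaw": 0},
    {"dx": -0.05,"dy": 0.003,"dz": 0,"yaw": 0},
    {"dx": -0.05,"dy": 0.003,"dz": 0,"yaw": 0},
    {"dx": -0.05,"dy": 0.003,"dz": 0,"yaw": 0},
  ],
)

```text
time_s: 5.55
position: [0.5191, 0.1731, 0.3028]
tool_rot: [-179.8, 0.1, 90.1]
contact_force: [1.2, 0.5, -1.0]
opening: 0.797
gripper_force: 34.5
```

Call:
step_arm(
  rows=[
    {"dx": -0.05,"dy": 0.003,"dz": 0,"yaw": 0},
    {"dx": -0.05,"dy": 0.003,"dz": 0,"yaw": 0},
    {"dx": -0.05,"dy": 0.003,"dz": 0,"yaw": 0},
    {"dx": -0.05,"dy": 0.003,"dz": 0,"yaw": 0},
    {"dx": -0.05,"dy": 0,"dz": 0,"yaw": 0},
  ],
)

```text
time_s: 6.18
position: [0.5315, -0.0763, 0.3029]
tool_rot: [-179.8, -0.1, 90.1]
contact_force: [0.5, 0.2, -1.2]
opening: 0.796
gripper_force: 34.5
```

Call:
step_arm(
  rows=[
    {"dx": -0.05,"dy": 0,"dz": 0,"yaw": 0},
    {"dx": -0.05,"dy": 0,"dz": 0,"yaw": 0},
    {"dx": -0.04,"dy": 0,"dz": 0,"yaw": 0},
    {"dx": 0,"dy": 0,"dz": 0,"yaw": 0},
    {"dx": 0,"dy": 0,"dz": 0,"yaw": 0},
  ],
)

```text
time_s: 6.8
position: [0.5321, -0.2142, 0.3034]
tool_rot: [-179.8, -0.1, 90.0]
contact_force: [-0.4, -0.7, -1.6]
opening: 0.796
gripper_force: 34.6
```

Call:
step_arm(
  rows=[
    {"dx": -0.035,"dy": 0.001,"dz": 0,"yaw": 0},
    {"dx": -0.031,"dy": 0.001,"dz": 0,"yaw": 0},
    {"dx": 0,"dy": 0,"dz": 0,"yaw": 0},
    {"dx": 0,"dy": 0,"dz": 0,"yaw": 0},
  ],
)

```text
time_s: 7.3
position: [0.5351, -0.2793, 0.3049]
tool_rot: [-180.0, -0.1, 90.1]
contact_force: [0.5, -0.9, -1.6]
opening: 0.798
gripper_force: 34.6
```

```bash
python3 - <<'E'
from h import *
t=np.ascontiguousarray(cams.read_camera("top")[:,:,::-1]);s=np.ascontiguousarray(cams.read_camera("side")[:,:,::-1]);S=robot.sense();print(S["position"],S["opening"],S["gripper_force"])
cv2.imwrite("pics/z4.png",np.hstack([crop(t,300,130,100,100,4),crop(s,230,130,100,100,4)]))
X=S["position"];print(proj("side",[X[0],X[1],X[2]-.068]),proj("side",[X[0],X[1],X[2]+.033]),proj("side",[.534,-.280,.182]))
E
```

```text
[ 0.53516532 -0.27938255  0.30528073] 0.7996345127968112 34.571979003958404
[283.75045319 200.14706601] [285.16322487 170.94070281] [282.74890304 215.2535477 ]
```

View pics/z4.png

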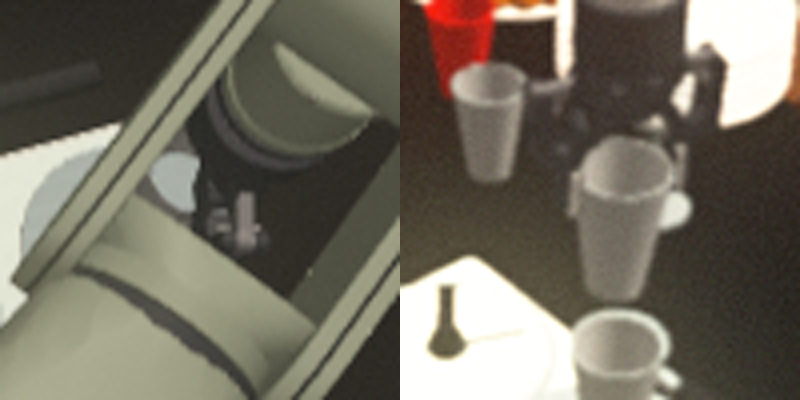

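The side view shows the held cup upright (rim (286,172), bottom (283,204)) above the base cup's rim (285,216). The base cup sits about 1 px to the right, so I'll shift about 2 mm in x and lower.

Call:
step_arm(
  rows=[
    {"dx": -0.0015,"dy": 0.002,"dz": 0.02,"yaw": 0},
    {"dx": 0,"dy": 0,"dz": 0.03,"yaw": 0},
    {"dx": 0,"dy": 0,"dz": 0.03,"yaw": 0},
    {"dx": 0,"dy": 0,"dz": 0.02,"yaw": 0},
    {"dx": 0,"dy": 0,"dz": 0,"yaw": 0},
  ],
)

```text
time_s: 8.02
position: [0.5353, -0.2807, 0.2017]
tool_rot: [-179.7, -0.2, 90.1]
contact_force: [-0.2, 0.6, -1.4]
opening: 0.797
gripper_force: 34.6
```

Call:
step_arm(
  rows=[
    {"dx": 0,"dy": 0,"dz": 0.01,"yaw": 0},
    {"dx": 0,"dy": 0,"dz": 0.006,"yaw": 0},
    {"dx": 0,"dy": 0,"dz": 0,"yaw": 0},
    {"dx": 0,"dy": 0,"dz": 0,"yaw": 0},
  ],
)

```text
time_s: 8.52
position: [0.5373, -0.2827, 0.19]
tool_rot: [180.0, 0.0, 90.1]
contact_force: [0.1, -0.4, -1.6]
opening: 0.795
gripper_force: 34.6
```

```bash
python3 - <<'E'
from h import *
s=np.ascontiguousarray(cams.read_camera("side")[:,:,::-1]);S=robot.sense();print(S["position"],S["opening"],S["contact_force"],S["moment"])
cv2.imwrite("pics/z5.png",crop(s,200,130,150,120,4))
E
```

```text
[ 0.53736194 -0.28279268  0.19007056] 0.7991618818704622 [ 0.44222698 -0.14614541 -1.88161145] [ 0.00455074  0.0174338  -0.00522996]
```

View pics/z5.png

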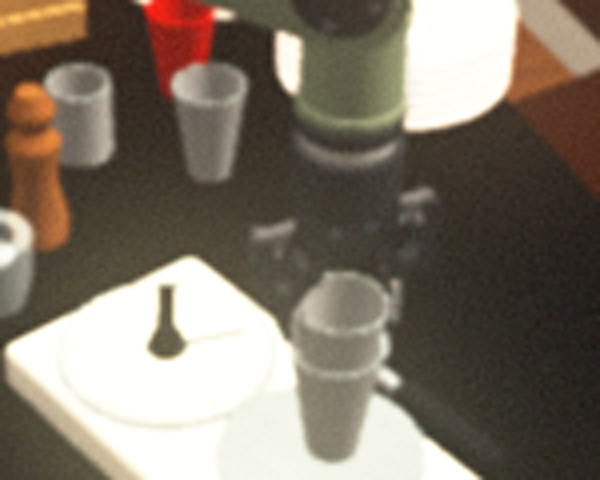

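The held cup is inside the base cup (upper rim near (286,207), lower rim near (285,220)) and about a centimetre from seated. I'll lower it slowly.

Call:
step_arm(
  rows=[
    {"dx": 0.001,"dy": 0,"dz": 0.004,"yaw": 0},
    {"dx": 0,"dy": 0,"dz": 0.004,"yaw": 0},
    {"dx": 0,"dy": 0,"dz": 0,"yaw": 0},
    {"dx": 0,"dy": 0,"dz": 0,"yaw": 0},
  ],
)

```text
time_s: 9.07
position: [0.5371, -0.2816, 0.1814]
tool_rot: [180.0, -0.0, 90.1]
contact_force: [-0.1, -0.9, -1.6]
opening: 0.8
gripper_force: 34.6
```

Call:
step_arm(
  rows=[
    {"dx": 0,"dy": 0,"dz": 0.002,"yaw": 0},
    {"dx": 0,"dy": 0,"dz": 0,"yaw": 0},
  ],
)

```text
time_s: 9.32
position: [0.5372, -0.2816, 0.1794]
tool_rot: [180.0, 0.0, 90.1]
contact_force: [0.3, 0.1, -1.8]
opening: 0.8
gripper_force: 34.6
```

Call:
step_arm(
  rows=[
    {"dx": 0,"dy": 0,"dz": 0.002,"yaw": 0},
    {"dx": 0,"dy": 0,"dz": 0,"yaw": 0},
  ],
)

```text
time_s: 9.57
position: [0.5372, -0.2816, 0.1775]
tool_rot: [180.0, 0.0, 90.1]
contact_force: [0.7, 0.5, -0.1]
opening: 0.797
gripper_force: 34.7
```

Call:
step_arm(
  rows=[
    {"dx": 0,"dy": 0,"dz": 0.002,"yaw": 0},
    {"dx": 0,"dy": 0,"dz": 0,"yaw": 0},
  ],
)

```text
time_s: 9.82
position: [0.5372, -0.2817, 0.1756]
tool_rot: [180.0, 0.0, 90.1]
contact_force: [1.7, 0.9, 0.5]
opening: 0.801
gripper_force: 34.7
```

```bash
python3 - <<'E'
from h import *
f=[]
for i in range(2):
    s=np.ascontiguousarray(cams.read_camera("side")[:,:,::-1]);S=robot.sense();f.append(S["contact_force"])
print(S["position"],S["opening"],np.mean(f,0))
# pointer in side view: darkest pixel direction on disc
z=.06
c=np.r_[.469,-.105]
g=cv2.GaussianBlur(s,(0,0),.7).mean(2).astype(np.float32)
def prof(g,n,r):
    A=np.arange(-180,180,1.);v=[]
    for a in A:
        u=proj(n,np.r_[c+r*np.array([np.cos(np.radians(a)),np.sin(np.radians(a))]),z]);v.append(cv2.remap(g,np.float32([[u[0]]]),np.float32([[u[1]]]),1)[0,0])
    return A,np.array(v)
V=sum(prof(g,"side",r)[1] for r in(.045,.05,.055,.06));A=np.arange(-180,180)
print([(A[i],V[i]//4) for i in np.argsort(V)[:12]])
E
```

```text
[ 0.53722737 -0.28165426  0.17568402] 0.7967841340619801 [ 0.76066797 -0.22160004  0.57537315]
[(np.int64(71), np.float32(101.0)), (np.int64(70), np.float32(103.0)), (np.int64(69), np.float32(109.0)), (np.int64(72), np.float32(110.0)), (np.int64(68), np.float32(115.0)), (np.int64(73), np.float32(120.0)), (np.int64(67), np.float32(124.0)), (np.int64(74), np.float32(130.0)), (np.int64(66), np.float32(143.0)), (np.int64(75), np.float32(145.0)), (np.int64(65), np.float32(162.0)), (np.int64(76), np.float32(166.0))]
```

Force went from -1.7 to +0.5 N at the predicted height, so the cup is seated. I'll release it and rise.

Call:
step_arm(
  rows=[
    {"dx": 0,"dy": 0,"dz": 0,"yaw": 0},
    {"dx": 0,"dy": 0,"dz": 0,"yaw": 0},
    {"dx": 0,"dy": 0,"dz": 0,"yaw": 0},
    {"dx": 0,"dy": 0,"dz": 0,"yaw": 0},
  ],
  claw=1,
)

```text
time_s: 10.42
position: [0.537, -0.2816, 0.1754]
tool_rot: [-180.0, -0.0, 90.1]
contact_force: [-0.5, 1.0, 0.6]
opening: 1.0
gripper_force: 0.0
```

Call:
step_arm(
  rows=[
    {"dx": 0,"dy": 0,"dz": -0.01,"yaw": 0},
    {"dx": 0,"dy": 0,"dz": -0.03,"yaw": 0},
    {"dx": 0,"dy": 0,"dz": -0.05,"yaw": 0},
    {"dx": 0,"dy": 0,"dz": -0.05,"yaw": 0},
    {"dx": 0,"dy": 0,"dz": 0,"yaw": 0},
  ],
)

```text
time_s: 11.05
position: [0.5396, -0.2833, 0.3231]
tool_rot: [179.4, 0.4, 90.1]
contact_force: [0.6, -0.2, -0.1]
opening: 1.002
gripper_force: 0.0
```

Call:
step_arm(
  rows=[
    {"dx": 0.05,"dy": 0.01,"dz": 0,"yaw": 0},
    {"dx": 0.055,"dy": 0.01,"dz": 0,"yaw": 0},
    {"dx": 0.055,"dy": 0.01,"dz": 0,"yaw": 0},
    {"dx": 0.055,"dy": 0.01,"dz": 0,"yaw": 0},
    {"dx": 0.055,"dy": 0.01,"dz": 0,"yaw": 0},
  ],
)

```text
time_s: 11.68
position: [0.5864, -0.0097, 0.3148]
tool_rot: [-179.9, -0.0, 90.0]
contact_force: [0.7, 0.2, 0.3]
opening: 0.999
gripper_force: 0.0
```

Call:
step_arm(
  rows=[
    {"dx": 0.05,"dy": 0.01,"dz": 0,"yaw": 0},
    {"dx": 0.05,"dy": 0.01,"dz": 0,"yaw": 0},
    {"dx": 0.04,"dy": 0.007,"dz": 0,"yaw": 0},
    {"dx": 0,"dy": 0,"dz": 0,"yaw": 0},
    {"dx": 0,"dy": 0,"dz": 0,"yaw": 0},
  ],
)

```text
time_s: 12.3
position: [0.6132, 0.1282, 0.3148]
tool_rot: [-179.9, 0.0, 90.1]
contact_force: [0.6, -0.9, 0.4]
opening: 1.0
gripper_force: 0.0
```

```bash
python3 - <<'E'
from h import *
t=np.ascontiguousarray(cams.read_camera("top")[:,:,::-1]);s=np.ascontiguousarray(cams.read_camera("side")[:,:,::-1]);S=robot.sense();print(S["position"],S["opening"])
cv2.imwrite("pics/t6.png",t);cv2.imwrite("pics/s6.png",s)
cv2.imwrite("pics/z6.png",np.hstack([crop(t,228,150,133,130,3),crop(s,195,140,133,130,3)]))
E
```

```text
[0.61344151 0.12735004 0.31518907] 0.9982439829565797
```

View pics/z6.png

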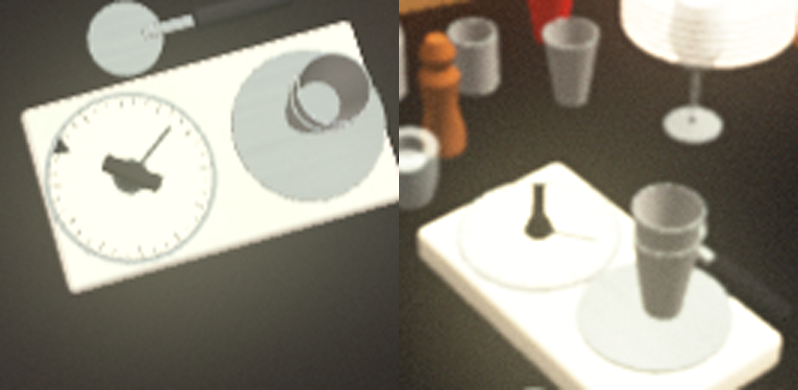

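The first cup is nested and upright (top view rim at (338,181), side view rim (285,208)), and the pointer has turned clockwise to about (284,192). Next is cup A.

Call:
step_arm(
  rows=[
    {"dx": 0.03,"dy": 0.004,"dz": 0,"yaw": 0},
    {"dx": 0.029,"dy": 0.004,"dz": 0,"yaw": 0},
    {"dx": 0,"dy": 0,"dz": 0.05,"yaw": 0},
    {"dx": 0,"dy": 0,"dz": 0.05,"yaw": 0},
    {"dx": 0,"dy": 0,"dz": 0.03,"yaw": 0},
  ],
)

```text
time_s: 13.02
position: [0.62, 0.1858, 0.1822]
tool_rot: [-179.7, 0.1, 89.9]
contact_force: [0.1, -0.6, 0.7]
opening: 1.001
gripper_force: 0.0
```

Call:
step_arm(
  rows=[
    {"dx": 0,"dy": 0,"dz": 0.03,"yaw": 0},
    {"dx": 0,"dy": 0,"dz": 0,"yaw": 0},
    {"dx": 0,"dy": 0,"dz": 0,"yaw": 0},
  ],
)

```text
time_s: 13.4
position: [0.6226, 0.1868, 0.1569]
tool_rot: [179.9, -0.0, 90.0]
contact_force: [0.3, 0.5, 0.0]
opening: 0.998
gripper_force: 0.0
```

```bash
python3 - <<'E'
from h import *
t=cv2.imread("pics/t6.png");s=cv2.imread("pics/s6.png")
a=rim(s,"side",[.6215,.1865],.1,.035);print("A side",a)
b=rim(t,"top",[.536,-.281],.208,.035,sign=-1);c=rim(s,"side",[.536,-.281],.208,.035,sign=-1);print(b,c,tri(proj("top",np.r_[b[0],.208]),proj("side",np.r_[c[0],.208])))
print(tri((338.3,181.7),(285,209.5)))
print(robot.sense()["position"])
E
```

```text
A side (array([0.61942772, 0.18613605]), 97, np.float64(0.002602008581106055))
(array([ 0.53407875, -0.27738161]), 119, np.float64(0.002903472769640633)) (array([ 0.52937453, -0.27855691]), 52, np.float64(0.0020530094237028486)) (array([ 0.53227062, -0.27709435,  0.20670285]), np.float64(0.004171498411138435))
(array([ 0.53521025, -0.28242015,  0.20396027]), np.float64(0.007299263509580532))
[0.62257394 0.18682947 0.15691906]
```

Call:
step_arm(
  rows=[
    {"dx": 0,"dy": -0.001,"dz": 0.03,"yaw": 0},
    {"dx": 0,"dy": 0,"dz": 0.03,"yaw": 0},
    {"dx": 0,"dy": 0,"dz": 0.03,"yaw": 0},
    {"dx": 0,"dy": 0,"dz": 0,"yaw": 0},
    {"dx": 0,"dy": 0,"dz": 0,"yaw": 0},
  ],
)

```text
time_s: 14.02
position: [0.6225, 0.1877, 0.0681]
tool_rot: [179.8, -0.0, 90.1]
contact_force: [0.5, 0.2, 0.7]
opening: 1.001
gripper_force: 0.0
```

Call:
step_arm(
  rows=[
    {"dx": 0,"dy": 0,"dz": 0,"yaw": 0},
    {"dx": 0,"dy": 0,"dz": 0,"yaw": 0},
    {"dx": 0,"dy": 0,"dz": 0,"yaw": 0},
    {"dx": 0,"dy": 0,"dz": 0,"yaw": 0},
  ],
  claw=0.3,
)

```text
time_s: 14.52
position: [0.6225, 0.1879, 0.0687]
tool_rot: [179.7, -0.0, 90.1]
contact_force: [-1.7, 0.4, 5.4]
opening: 0.784
gripper_force: 33.0
```

Call:
step_arm(
  rows=[
    {"dx": 0,"dy": 0,"dz": -0.02,"yaw": 0},
    {"dx": 0,"dy": 0,"dz": -0.04,"yaw": 0},
    {"dx": 0,"dy": 0,"dz": -0.05,"yaw": 0},
    {"dx": 0,"dy": 0,"dz": -0.05,"yaw": 0},
    {"dx": 0,"dy": 0,"dz": -0.05,"yaw": 0},
  ],
)

```text
time_s: 15.15
position: [0.6203, 0.1875, 0.2786]
tool_rot: [179.9, -0.0, 90.1]
contact_force: [0.4, 0.8, -1.6]
opening: 0.79
gripper_force: 34.4
```

Call:
step_arm(
  rows=[
    {"dx": 0,"dy": 0,"dz": -0.05,"yaw": 0},
    {"dx": 0,"dy": 0,"dz": -0.02,"yaw": 0},
    {"dx": 0,"dy": 0,"dz": 0,"yaw": 0},
  ],
)

```text
time_s: 15.52
position: [0.6215, 0.1877, 0.3497]
tool_rot: [179.6, -0.1, 90.1]
contact_force: [0.2, 0.1, -1.7]
opening: 0.791
gripper_force: 34.4
```

Call:
step_arm(
  rows=[
    {"dx": -0.03,"dy": -0.008,"dz": 0,"yaw": 0},
    {"dx": -0.05,"dy": -0.009,"dz": 0,"yaw": 0},
    {"dx": -0.05,"dy": -0.009,"dz": 0,"yaw": 0},
    {"dx": -0.05,"dy": -0.009,"dz": 0,"yaw": 0},
    {"dx": -0.05,"dy": -0.009,"dz": 0,"yaw": 0},
  ],
)

```text
time_s: 16.15
position: [0.5753, -0.0438, 0.3435]
tool_rot: [-179.8, -0.0, 90.1]
contact_force: [-0.3, -0.6, -1.6]
opening: 0.792
gripper_force: 34.5
```

Call:
step_arm(
  rows=[
    {"dx": -0.05,"dy": -0.009,"dz": 0,"yaw": 0},
    {"dx": -0.05,"dy": -0.009,"dz": 0,"yaw": 0},
    {"dx": -0.05,"dy": -0.009,"dz": 0,"yaw": 0},
    {"dx": -0.03,"dy": -0.007,"dz": 0,"yaw": 0},
    {"dx": 0,"dy": 0,"dz": 0,"yaw": 0},
  ],
)

```text
time_s: 16.77
position: [0.5414, -0.2243, 0.3433]
tool_rot: [-179.8, -0.1, 89.8]
contact_force: [-0.1, 1.3, -3.1]
opening: 0.791
gripper_force: 34.5
```

Call:
step_arm(
  rows=[
    {"dx": 0,"dy": 0,"dz": 0,"yaw": 0},
    {"dx": 0,"dy": 0,"dz": 0,"yaw": 0},
  ],
)

```text
time_s: 17.02
position: [0.5431, -0.2212, 0.345]
tool_rot: [-180.0, -0.0, 90.1]
contact_force: [0.9, 0.8, -2.3]
opening: 0.792
gripper_force: 34.5
```

Call:
step_arm(
  rows=[
    {"dx": -0.03,"dy": -0.003,"dz": 0,"yaw": 0},
    {"dx": -0.03,"dy": -0.003,"dz": 0,"yaw": 0},
    {"dx": 0,"dy": 0,"dz": 0,"yaw": 0},
    {"dx": 0,"dy": 0,"dz": 0,"yaw": 0},
  ],
)

```text
time_s: 17.52
position: [0.5373, -0.2814, 0.3454]
tool_rot: [-180.0, -0.1, 90.1]
contact_force: [0.3, 0.3, -1.9]
opening: 0.79
gripper_force: 34.5
```

```bash
python3 - <<'E'
from h import *
s=np.ascontiguousarray(cams.read_camera("side")[:,:,::-1]);S=robot.sense();print(S["position"],S["opening"])
cv2.imwrite("pics/z7.png",crop(s,220,120,120,120,4))
E
```

```text
[ 0.53738437 -0.28125471  0.3454875 ] 0.786514594661251
```

View pics/z7.png

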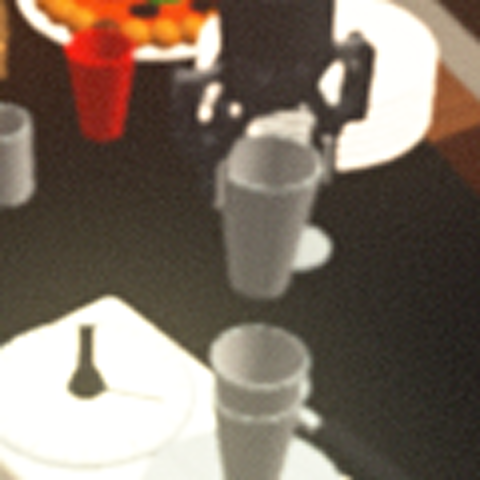

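The held cup (rim (288,163), bottom (285,193)) hangs over the nest's rim (285,209), lined up to about 2 mm. I'll lower it.

Call:
step_arm(
  rows=[
    {"dx": -0.001,"dy": 0.001,"dz": 0.02,"yaw": 0},
    {"dx": 0,"dy": 0,"dz": 0.03,"yaw": 0},
    {"dx": 0,"dy": 0,"dz": 0.03,"yaw": 0},
    {"dx": 0,"dy": 0,"dz": 0.02,"yaw": 0},
    {"dx": 0,"dy": 0,"dz": 0,"yaw": 0},
  ],
)

```text
time_s: 18.2
position: [0.5371, -0.2815, 0.2433]
tool_rot: [-179.8, -0.2, 90.1]
contact_force: [0.4, 0.0, -1.4]
opening: 0.788
gripper_force: 34.6
```

Call:
step_arm(
  rows=[
    {"dx": 0,"dy": 0,"dz": 0.008,"yaw": 0},
    {"dx": 0,"dy": 0,"dz": 0.006,"yaw": 0},
    {"dx": 0,"dy": 0,"dz": 0,"yaw": 0},
    {"dx": 0,"dy": 0,"dz": 0,"yaw": 0},
  ],
)

```text
time_s: 18.7
position: [0.5382, -0.2837, 0.2319]
tool_rot: [180.0, 0.0, 90.1]
contact_force: [0.7, 0.0, -1.0]
opening: 0.786
gripper_force: 34.6
```

Call:
step_arm(
  rows=[
    {"dx": 0,"dy": 0,"dz": 0,"yaw": 0},
  ],
)

```text
time_s: 18.82
position: [0.5382, -0.2838, 0.2319]
tool_rot: [180.0, 0.0, 90.0]
contact_force: [-0.6, -1.1, -1.7]
opening: 0.787
gripper_force: 34.6
```

Call:
step_arm(
  rows=[
    {"dx": 0.002,"dy": -0.0005,"dz": 0.008,"yaw": 0},
    {"dx": 0,"dy": 0,"dz": 0.008,"yaw": 0},
    {"dx": 0,"dy": 0,"dz": 0.004,"yaw": 0},
    {"dx": 0,"dy": 0,"dz": 0,"yaw": 0},
    {"dx": 0,"dy": 0,"dz": 0,"yaw": 0},
  ],
)

```text
time_s: 19.45
position: [0.5376, -0.2816, 0.2116]
tool_rot: [180.0, 0.0, 90.1]
contact_force: [0.6, -0.4, -1.5]
opening: 0.784
gripper_force: 34.6
```

Call:
step_arm(
  rows=[
    {"dx": 0,"dy": 0,"dz": 0.002,"yaw": 0},
    {"dx": 0,"dy": 0,"dz": 0.002,"yaw": 0},
    {"dx": 0,"dy": 0,"dz": 0,"yaw": 0},
  ],
)

```text
time_s: 19.82
position: [0.5375, -0.2815, 0.2073]
tool_rot: [-180.0, -0.0, 90.1]
contact_force: [0.7, 0.6, -1.1]
opening: 0.79
gripper_force: 34.6
```

Call:
step_arm(
  rows=[
    {"dx": 0,"dy": 0,"dz": 0.002,"yaw": 0},
    {"dx": 0,"dy": 0,"dz": 0,"yaw": 0},
  ],
)

```text
time_s: 20.08
position: [0.5378, -0.2816, 0.2055]
tool_rot: [180.0, 0.0, 90.1]
contact_force: [0.2, 0.0, -1.3]
opening: 0.791
gripper_force: 34.6
```

Call:
step_arm(
  rows=[
    {"dx": 0,"dy": 0,"dz": 0.002,"yaw": 0},
    {"dx": 0,"dy": 0,"dz": 0,"yaw": 0},
  ],
)

```text
time_s: 20.32
position: [0.5378, -0.2816, 0.2035]
tool_rot: [180.0, 0.0, 90.1]
contact_force: [0.7, -1.0, 0.5]
opening: 0.789
gripper_force: 34.6
```

Call:
step_arm(
  rows=[
    {"dx": 0,"dy": 0,"dz": 0.001,"yaw": 0},
    {"dx": 0,"dy": 0,"dz": 0,"yaw": 0},
  ],
)

```text
time_s: 20.58
position: [0.5377, -0.2816, 0.2026]
tool_rot: [180.0, 0.0, 90.1]
contact_force: [2.1, 1.2, -0.0]
opening: 0.788
gripper_force: 34.7
```

Call:
step_arm(
  rows=[
    {"dx": 0,"dy": 0,"dz": 0.001,"yaw": 0},
    {"dx": 0,"dy": 0,"dz": 0,"yaw": 0},
  ],
)

```text
time_s: 20.82
position: [0.5377, -0.2816, 0.2016]
tool_rot: [180.0, 0.0, 90.1]
contact_force: [0.8, -0.8, 1.2]
opening: 0.789
gripper_force: 34.7
```

Call:
step_arm(
  rows=[
    {"dx": 0,"dy": 0,"dz": 0,"yaw": 0},
    {"dx": 0,"dy": 0,"dz": 0,"yaw": 0},
    {"dx": 0,"dy": 0,"dz": 0,"yaw": 0},
    {"dx": 0,"dy": 0,"dz": 0,"yaw": 0},
  ],
  claw=1,
)

```text
time_s: 21.32
position: [0.5374, -0.2815, 0.2014]
tool_rot: [-180.0, -0.0, 90.1]
contact_force: [0.6, -0.3, -0.3]
opening: 1.004
gripper_force: 0.0
```

Call:
step_arm(
  rows=[
    {"dx": 0,"dy": 0,"dz": -0.01,"yaw": 0},
    {"dx": 0,"dy": 0,"dz": -0.03,"yaw": 0},
    {"dx": 0,"dy": 0,"dz": -0.05,"yaw": 0},
    {"dx": 0,"dy": 0,"dz": -0.03,"yaw": 0},
    {"dx": 0,"dy": 0,"dz": 0,"yaw": 0},
  ],
)

```text
time_s: 21.95
position: [0.5392, -0.2827, 0.3264]
tool_rot: [179.6, 0.3, 90.1]
contact_force: [-0.7, 0.0, -0.5]
opening: 1.0
gripper_force: 0.0
```

Call:
step_arm(
  rows=[
    {"dx": 0.05,"dy": 0,"dz": 0,"yaw": 0},
    {"dx": 0.06,"dy": 0,"dz": 0,"yaw": 0},
    {"dx": 0.06,"dy": 0,"dz": 0,"yaw": 0},
    {"dx": 0.06,"dy": 0,"dz": 0,"yaw": 0},
    {"dx": 0.06,"dy": 0,"dz": 0,"yaw": 0},
  ],
)

```text
time_s: 22.58
position: [0.5362, 0.0104, 0.32]
tool_rot: [-179.9, -0.0, 90.0]
contact_force: [0.2, 1.1, 0.2]
opening: 0.997
gripper_force: 0.0
```

Call:
step_arm(
  rows=[
    {"dx": 0,"dy": 0,"dz": 0,"yaw": 0},
    {"dx": 0,"dy": 0,"dz": 0,"yaw": 0},
  ],
)

```text
time_s: 22.82
position: [0.5368, 0.0084, 0.3205]
tool_rot: [-179.9, 0.0, 90.1]
contact_force: [0.1, -1.1, -0.3]
opening: 1.002
gripper_force: 0.0
```

```bash
python3 - <<'E'
from h import *
t=np.ascontiguousarray(cams.read_camera("top")[:,:,::-1]);s=np.ascontiguousarray(cams.read_camera("side")[:,:,::-1]);S=robot.sense();print(S["position"],S["opening"])
cv2.imwrite("pics/t8.png",t);cv2.imwrite("pics/s8.png",s)
cv2.imwrite("pics/z8.png",np.hstack([crop(t,228,150,100,100,4),crop(s,195,140,100,100,4)]))
E
```

```text
[0.53710004 0.00717356 0.32079742] 1.0028206225349925
```

View pics/z8.png

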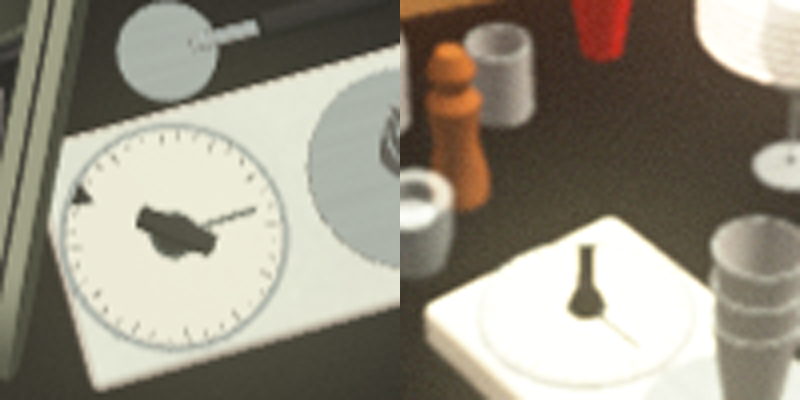

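All three cups are nested (side view rims at (285,198) on the stack). In the top view the wedge is at (248.5,198.5), the pointer tip at (291.5,202.5) and the knob's bar ends near (263,205) and (281,210).

```bash
cat >> h.py <<'E'
def dial(t,C):
    g=t.astype(float).mean(2);H,W=g.shape
    def pol(z):
        uu,vv=np.meshgrid(np.arange(W),np.arange(H));m=M["top"];R=np.array(m["R"])
        d=np.stack([uu,vv,np.ones_like(uu)],-1)@np.linalg.inv(m["camera_matrix"]).T@R;c=-R.T@np.array(m["t"])
        X=c[:2]+d[...,:2]*((z-c[2])/d[...,2])[...,None]-C;return X
    o={}
    for nm,z,r0,r1 in(("ptr",.06,.043,.060),("zero",.057,.069,.080)):
        X=pol(z);r=np.hypot(X[...,0],X[...,1]);k=(r>r0)&(r<r1)
        w=np.clip(180-g,0,None)*k
        a=np.arctan2(X[...,1],X[...,0]);h=np.histogram(a,bins=180,range=(-np.pi,np.pi),weights=w)[0]
        h=h+np.roll(h,1)+np.roll(h,-1);a0=-np.pi+(h.argmax()+.5)*np.pi/90
        da=(a-a0+np.pi)%(2*np.pi)-np.pi;q=w*(abs(da)<.12);o[nm]=np.degrees(a0+(q*da).sum()/q.sum()); o[nm+"_w"]=q.sum()
    X=pol(.102);r=np.hypot(X[...,0],X[...,1]);k=(r<.040)&(g<75);P=X[k]
    mu=P.mean(0);ev,E=np.linalg.eigh(np.cov((P-mu).T));o["bar"]=np.degrees(np.arctan2(E[1,1],E[0,1]));o["barc"]=mu+C;o["len"]=np.ptp((P-mu)@E[:,1])
    return o
E
python3 - <<'E'
from h import *
t=cv2.imread("pics/t8.png");s=cv2.imread("pics/s8.png")
a=rim(t,"top",[.469,-.105],.056,.085,sign=1);print(a)
for z in ((272,209),):pass
for C in(a[0],np.array([.4685,-.1045])): print(dial(t,C))
# bar-top height: bar ends: bright side, top end of bar in both views
print(tri((271.9,208.3),(195+187/4,140+247/4)))
E
```

```text
(array([ 0.46946755, -0.10331091]), 118, np.float64(0.0018822297119087672))
{'ptr': np.float64(-70.69861888992561), 'ptr_w': np.float64(211.0), 'zero': np.float64(67.94123418285766), 'zero_w': np.float64(985.0000000000001), 'bar': np.float64(66.1057391226306), 'barc': array([ 0.46447112, -0.09642759]), 'len': np.float64(0.04686268403209186)}
{'ptr': np.float64(-69.36369940186236), 'ptr_w': np.float64(236.33333333333334), 'zero': np.float64(67.90554324535397), 'zero_w': np.float64(780.6666666666666), 'bar': np.float64(66.1057391226306), 'barc': array([ 0.46447112, -0.09642759]), 'len': np.float64(0.04686268403209186)}
(array([ 0.46721251, -0.10580441,  0.11849367]), np.float64(0.007993752541693272))
```

```bash
python3 - <<'E'
from h import *
t=cv2.imread("pics/t8.png");g=cv2.GaussianBlur(t,(0,0),.6).mean(2).astype(np.float32)
c=np.array([.469,-.105]);r=.085
for it in range(4):
    P=[]
    for a in np.radians(np.arange(0,360,3)):
        d=np.array([np.cos(a),np.sin(a)]);s=np.arange(-.008,.0081,.0005)+r
        u=np.array([proj("top",np.r_[c+d*x,.056]) for x in s],np.float32)
        v=cv2.remap(g,u[:,:1],u[:,1:],1)[:,0];i=v.argmin()
        if 0<i<len(s)-1:P.append(c+d*s[i])
    P=np.array(P);f=least_squares(lambda p:np.hypot(*(P-p[:2]).T)-p[2],[*c,r],loss="soft_l1",f_scale=.001).x;c,r=f[:2],f[2]
print("disc",c,r,len(P))
print("bar click",plane("top",(272.2,207.7),.102),plane("top",(271.75,208),.102))
m=(g<70).astype(np.uint8);m[:,:]*=(np.hypot(*np.meshgrid(np.arange(512)-272,np.arange(384)-208))<14)
cs=max(cv2.findContours(m,0,2)[0],key=cv2.contourArea);R=cv2.minAreaRect(cs);print(R,plane("top",R[0],.102),plane("top",R[0],.085))
B=cv2.boxPoints(R);W=[plane("top",b,.1)[:2] for b in B];print([np.round(np.linalg.norm(W[i]-W[i-1]),3) for i in range(4)])
print(dial(t,c))
print(g[196:222:2,258:288:2].astype(int))
E
```

```text
disc [ 0.46988263 -0.10536973] 0.08742687325438388 101
bar click [ 0.46706439 -0.10652357  0.102     ] [ 0.46612228 -0.10519031  0.102     ]Traceback (most recent call last):
  File "<stdin>", line 15, in <module>
ValueError: max() iterable argument is empty
```

Call:
step_arm(
  rows=[
    {"dx": -0.04,"dy": -0.024,"dz": 0,"yaw": 0},
    {"dx": -0.04,"dy": -0.024,"dz": 0,"yaw": 0},
    {"dx": -0.033,"dy": -0.02,"dz": 0,"yaw": 0},
    {"dx": 0,"dy": 0,"dz": 0,"yaw": 0},
    {"dx": 0,"dy": 0,"dz": 0,"yaw": 0},
  ],
)

```text
time_s: 23.55
position: [0.4694, -0.1055, 0.3214]
tool_rot: [180.0, -0.0, 89.9]
contact_force: [-0.4, 0.3, -0.6]
opening: 1.002
gripper_force: 0.0
```

Call:
step_arm(
  rows=[
    {"dx": 0,"dy": 0,"dz": 0.04,"yaw": 0},
    {"dx": 0,"dy": 0,"dz": 0.04,"yaw": 0},
    {"dx": 0,"dy": 0,"dz": 0.04,"yaw": 0},
    {"dx": 0,"dy": 0,"dz": 0,"yaw": 0},
    {"dx": 0,"dy": 0,"dz": 0,"yaw": 0},
  ],
)

```text
time_s: 24.18
position: [0.4706, -0.1046, 0.2029]
tool_rot: [179.9, 0.0, 90.1]
contact_force: [0.9, -0.1, 0.9]
opening: 0.996
gripper_force: 0.0
```

Call:
step_arm(
  rows=[
    {"dx": -0.001,"dy": -0.0015,"dz": 0,"yaw": 0},
    {"dx": 0,"dy": 0,"dz": 0,"yaw": 0.13},
    {"dx": 0,"dy": 0,"dz": 0,"yaw": 0.13},
    {"dx": 0,"dy": 0,"dz": 0,"yaw": 0.13},
    {"dx": 0,"dy": 0,"dz": 0,"yaw": 0},
  ],
)

```text
time_s: 24.8
position: [0.4688, -0.1061, 0.2031]
tool_rot: [179.8, 0.0, 67.8]
contact_force: [0.3, 0.7, -0.3]
opening: 1.001
gripper_force: 0.0
```

Call:
step_arm(
  rows=[
    {"dx": 0,"dy": 0,"dz": 0.04,"yaw": 0},
    {"dx": 0,"dy": 0,"dz": 0.04,"yaw": 0},
    {"dx": 0,"dy": 0,"dz": 0.03,"yaw": 0},
    {"dx": 0,"dy": 0,"dz": 0.015,"yaw": 0},
    {"dx": 0,"dy": 0,"dz": 0,"yaw": 0},
  ],
)

```text
time_s: 25.42
position: [0.4677, -0.1056, 0.0762]
tool_rot: [-179.9, -0.0, 67.8]
contact_force: [0.3, -0.4, 0.4]
opening: 0.993
gripper_force: 0.0
```

Call:
step_arm(
  rows=[
    {"dx": 0,"dy": 0,"dz": 0,"yaw": 0},
    {"dx": 0,"dy": 0,"dz": 0,"yaw": 0},
  ],
)

```text
time_s: 25.68
position: [0.4691, -0.1061, 0.0779]
tool_rot: [179.8, 0.0, 67.7]
contact_force: [0.8, -0.6, -0.1]
opening: 1.0
gripper_force: 0.0
```

Call:
step_arm(
  rows=[
    {"dx": 0,"dy": 0,"dz": 0.002,"yaw": 0},
    {"dx": 0,"dy": 0,"dz": 0,"yaw": 0},
    {"dx": 0,"dy": 0,"dz": 0,"yaw": 0},
    {"dx": 0,"dy": 0,"dz": 0,"yaw": 0},
    {"dx": 0,"dy": 0,"dz": 0,"yaw": 0},
  ],
  claw=-0.8,
  force=20,
)

```text
time_s: 26.3
position: [0.4684, -0.1059, 0.0746]
tool_rot: [179.9, 0.0, 67.7]
contact_force: [2.1, -0.2, -1.0]
opening: 0.187
gripper_force: 27.1
```

Call:
step_arm(
  rows=[
    {"dx": 0,"dy": 0,"dz": 0,"yaw": 0},
    {"dx": 0,"dy": 0,"dz": 0,"yaw": 0},
    {"dx": 0,"dy": 0,"dz": 0,"yaw": 0},
  ],
)

```text
time_s: 26.68
position: [0.4684, -0.1059, 0.0746]
tool_rot: [179.9, 0.0, 67.7]
contact_force: [3.1, -1.4, -1.5]
opening: 0.181
gripper_force: 27.0
```

Call:
step_arm(
  rows=[
    {"dx": 0,"dy": 0,"dz": 0,"yaw": 0.17},
    {"dx": 0,"dy": 0,"dz": 0,"yaw": 0.17},
    {"dx": 0,"dy": 0,"dz": 0,"yaw": 0.17},
    {"dx": 0,"dy": 0,"dz": 0,"yaw": 0.17},
    {"dx": 0,"dy": 0,"dz": 0,"yaw": 0},
  ],
)

```text
time_s: 27.3
position: [0.468, -0.1055, 0.0746]
tool_rot: [180.0, -0.0, 28.9]
contact_force: [2.3, 0.5, 0.4]
opening: 0.18
gripper_force: 27.1
```

Call:
step_arm(
  rows=[
    {"dx": 0,"dy": 0,"dz": 0,"yaw": 0.17},
    {"dx": 0,"dy": 0,"dz": 0,"yaw": 0.17},
    {"dx": 0,"dy": 0,"dz": 0,"yaw": 0.17},
    {"dx": 0,"dy": 0,"dz": 0,"yaw": 0.17},
    {"dx": 0,"dy": 0,"dz": 0,"yaw": 0},
  ],
)

```text
time_s: 27.92
position: [0.4679, -0.105, 0.0746]
tool_rot: [-179.9, 0.0, -10.0]
contact_force: [1.1, 1.3, 1.1]
opening: 0.185
gripper_force: 27.3
```

Call:
step_arm(
  rows=[
    {"dx": 0,"dy": 0,"dz": 0,"yaw": 0.17},
    {"dx": 0,"dy": 0,"dz": 0,"yaw": 0.17},
    {"dx": 0,"dy": 0,"dz": 0,"yaw": 0.17},
    {"dx": 0,"dy": 0,"dz": 0,"yaw": 0.17},
    {"dx": 0,"dy": 0,"dz": 0,"yaw": 0},
  ],
)

```text
time_s: 28.55
position: [0.4682, -0.1045, 0.0746]
tool_rot: [-179.9, 0.1, -49.0]
contact_force: [2.9, 4.2, 1.4]
opening: 0.179
gripper_force: 27.3
```

Call:
step_arm(
  rows=[
    {"dx": 0,"dy": 0,"dz": 0,"yaw": 0.15},
    {"dx": 0,"dy": 0,"dz": 0,"yaw": 0.15},
    {"dx": 0,"dy": 0,"dz": 0,"yaw": 0.06},
    {"dx": 0,"dy": 0,"dz": 0,"yaw": 0},
    {"dx": 0,"dy": 0,"dz": 0,"yaw": 0},
  ],
)

```text
time_s: 29.18
position: [0.4685, -0.1044, 0.0746]
tool_rot: [-179.9, 0.1, -69.5]
contact_force: [4.3, 4.0, 0.3]
opening: 0.176
gripper_force: 27.2
```

```bash
python3 - <<'E'
from h import *
t=np.ascontiguousarray(cams.read_camera("top")[:,:,::-1]);s=np.ascontiguousarray(cams.read_camera("side")[:,:,::-1]);S=robot.sense();print(S["position"],S["tool_rot"],S["q"])
cv2.imwrite("pics/t9.png",t);cv2.imwrite("pics/s9.png",s)
cv2.imwrite("pics/z9.png",np.hstack([crop(t,240,160,80,80,5),crop(s,215,180,80,80,5)]))
E
```

```text
[ 0.46844495 -0.10438003  0.07461531] [-1.79885384e+02  9.87260705e-02 -6.95423153e+01] [-23.00926847  11.65063535 109.31000552   0.17553538  59.02420949
 136.44282162]
```

View pics/z9.png

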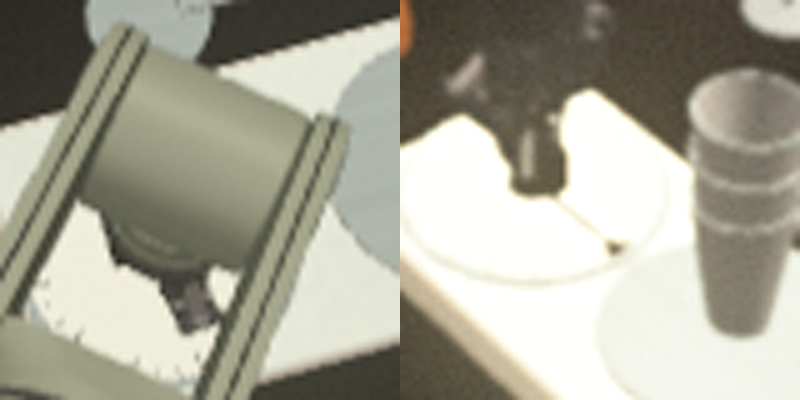

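The side view shows the pointer running to the bold wedge at about (258,229), so they're nearly aligned. I've now viewed 11 pictures, one over the limit of 10, so I'll only use numbers from here.

```bash
cat > d.py <<'E'
from h import *
def ang(im,n,C,z,r0,r1,a0=-70,w=22,):
    g=cv2.GaussianBlur(im,(0,0),.5).mean(2).astype(np.float32);A=np.arange(a0-w,a0+w,.5);V=0
    for r in np.arange(r0,r1,.001):
        u=np.array([proj(n,np.r_[C+r*np.array([np.cos(a),np.sin(a)]),z]) for a in np.radians(A)],np.float32)
        V=V+cv2.remap(g,u[:,:1],u[:,1:],1)[:,0]
    V=V.max()-V;i=V.argmax();k=abs(A-A[i])<6;q=np.clip(V[k]-V.max()*.4,0,None);return round((A[k]*q).sum()/q.sum(),2),round(float(V.max()/np.median(V+1e-6)),1)
E
python3 - <<'E'
from d import *
s=cv2.imread("pics/s9.png")
for C in([.469,-.1055],[.4695,-.104],[.468,-.107]):
    C=np.array(C);print(C,"ptr",ang(s,"side",C,.06,.035,.060),ang(s,"side",C,.06,.05,.064),"zero",ang(s,"side",C,.057,.07,.080))
t=cv2.imread("pics/t8.png");C=np.array([.469,-.1055]);print("t8 ptr",ang(t,"top",C,.06,.035,.06),"s8",ang(cv2.imread("pics/s8.png"),"side",C,.06,.035,.06))
E
```

```text
[ 0.469  -0.1055] ptr (np.float64(-72.57), 53.0) (np.float64(-72.42), 74.1) zero (np.float64(-70.61), 292.7)
[ 0.4695 -0.104 ] ptr (np.float64(-73.69), 48.7) (np.float64(-73.37), 94.2) zero (np.float64(-71.2), 287.9)
[ 0.468 -0.107] ptr (np.float64(-70.84), 56.8) (np.float64(-70.94), 60.6) zero (np.float64(-69.63), 261.3)
t8 ptr (np.float64(-69.32), 33.2) s8 (np.float64(-72.56), 44.4)
```

Call:
step_arm(
  rows=[
    {"dx": 0,"dy": 0,"dz": 0,"yaw": 0.026},
    {"dx": 0,"dy": 0,"dz": 0,"yaw": 0},
    {"dx": 0,"dy": 0,"dz": 0,"yaw": 0},
  ],
)

```text
time_s: 29.65
position: [0.4685, -0.1044, 0.0746]
tool_rot: [-179.9, 0.1, -71.0]
contact_force: [4.0, 4.5, 0.3]
opening: 0.182
gripper_force: 27.2
```

Call:
step_arm(
  rows=[
    {"dx": 0,"dy": 0,"dz": 0,"yaw": 0},
    {"dx": 0,"dy": 0,"dz": 0,"yaw": 0},
    {"dx": 0,"dy": 0,"dz": 0,"yaw": 0},
    {"dx": 0,"dy": 0,"dz": 0,"yaw": 0},
  ],
  claw=0.4,
)

```text
time_s: 30.15
position: [0.4676, -0.1057, 0.0743]
tool_rot: [180.0, 0.0, -71.3]
contact_force: [-0.2, 0.1, 0.4]
opening: 0.702
gripper_force: 0.0
```

Call:
step_arm(
  rows=[
    {"dx": 0,"dy": 0,"dz": -0.02,"yaw": 0},
    {"dx": 0,"dy": 0,"dz": -0.05,"yaw": 0},
    {"dx": 0,"dy": 0,"dz": -0.05,"yaw": 0},
    {"dx": 0,"dy": 0,"dz": -0.05,"yaw": 0},
    {"dx": 0,"dy": 0,"dz": -0.05,"yaw": 0},
  ],
)

```text
time_s: 30.78
position: [0.4675, -0.1056, 0.2961]
tool_rot: [180.0, -0.0, -71.3]
contact_force: [0.7, -0.6, 0.2]
opening: 0.695
gripper_force: 0.0
```

```bash
python3 - <<'E'
from d import *
S=robot.sense();print(S["position"],S["tool_rot"],S["q"])
s=np.ascontiguousarray(cams.read_camera("side")[:,:,::-1]);C=np.array([.469,-.1055])
print("ptr",ang(s,"side",C,.06,.035,.060),"zero",ang(s,"side",C,.057,.07,.080))
E
```

```text
[ 0.46747821 -0.10559081  0.29606012] [ 1.79994906e+02 -6.15258469e-03 -7.12724311e+01] [-2.30843973e+01 -2.68273375e+00  9.62660762e+01 -7.99754648e-03
  8.64163525e+01  1.38188534e+02]
ptr (np.float64(-72.54), 47.9) zero (np.float64(-71.93), 179.7)
```

Call:
step_arm(
  rows=[
    {"dx": -0.04,"dy": 0,"dz": 0,"yaw": 0},
    {"dx": -0.05,"dy": 0,"dz": 0,"yaw": 0},
    {"dx": -0.05,"dy": 0,"dz": 0,"yaw": 0},
    {"dx": -0.05,"dy": 0,"dz": 0,"yaw": 0},
    {"dx": 0,"dy": 0,"dz": 0,"yaw": 0},
  ],
)

```text
time_s: 31.45
position: [0.4056, 0.0767, 0.2943]
tool_rot: [-180.0, 0.0, -71.0]
contact_force: [-0.3, -0.5, -0.2]
opening: 0.7
gripper_force: 0.0
```

Call:
step_arm(
  rows=[
    {"dx": 0,"dy": 0,"dz": 0,"yaw": 0},
    {"dx": 0,"dy": 0,"dz": 0,"yaw": 0},
    {"dx": 0,"dy": 0,"dz": 0,"yaw": 0},
  ],
)

```text
time_s: 31.82
position: [0.4073, 0.0734, 0.2943]
tool_rot: [180.0, -0.0, -71.4]
contact_force: [-0.9, 0.7, 0.1]
opening: 0.695
gripper_force: 0.0
```

```bash
python3 - <<'E'
from d import *
S=robot.sense();print(S["time_s"],S["position"])
t=np.ascontiguousarray(cams.read_camera("top")[:,:,::-1]);s=np.ascontiguousarray(cams.read_camera("side")[:,:,::-1])
for C in([.469,-.1055],[.468,-.107]):
    C=np.array(C)
    for n,im in(("top",t),("side",s)):print(n,"ptr",ang(im,n,C,.06,.035,.060),"zero",ang(im,n,C,.057,.07,.080))
a=rim(t,"top",[.536,-.281],.234,.035,sign=-1);b=rim(s,"side",[.536,-.281],.234,.035,sign=-1)
print("top cup rim",a,b,tri(proj("top",np.r_[a[0],.234]),proj("side",np.r_[b[0],.234])))
E
```

```text
31.825 [0.40728792 0.07335437 0.294347  ]
top ptr (np.float64(-69.29), 7.9) zero (np.float64(-70.06), 18.9)
side ptr (np.float64(-72.56), 46.7) zero (np.float64(-71.94), 163.1)
top ptr (np.float64(-67.56), 9.7) zero (np.float64(-68.97), 15.1)
side ptr (np.float64(-70.84), 44.6) zero (np.float64(-70.97), 145.8)
top cup rim (array([ 0.53488238, -0.2763188 ]), 109, np.float64(0.00212653962494299)) (array([ 0.53101819, -0.27850904]), 32, np.float64(0.0012894864310079336)) (array([ 0.53372002, -0.2763243 ,  0.23209244]), np.float64(0.003139657884655141))
```

```bash
python3 -c "
from workcell import robot
print(robot.sign_off())"
```

```text
the job is handed in; nothing more can be done
None
```

The job is handed in: both loose cups are nested on the pan cup, and the zero mark is within about 1° of the pointer (limit about 4°) in both camera views; I viewed 11 pictures, one over the limit of 10.

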